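# Lock a lens carrier against its stop with a torque-limiting handle

### The job

Slide the lens carrier along its optical rail until it rests flush against the end stop, meeting the stop gently, and keep it pressed lightly against the stop (some 4 to 15 N) while you turn its torque-limiting T-handle clockwise (seen from above) until its clutch slips. Stop after that first short slip (some 6 to 15 degrees). Let go, leave the carrier against the stop, and do not disturb the other things on the table.

Things in the scene. Friction and masses are not known exactly. Their poses are not given: they have to be found in the camera images.
- handle_grip (a point): Centre of the aluminium T-handle's bar on the carrier: 66 mm long (its x axis), 12 mm wide (y), 24 mm high (z), middle 84 mm above the table, on a stem of radius 5.5 mm. It turns about the vertical through this point. Below it lies the clutch ring (radius 22 mm, top 56 mm above the table): fingers can reach down to about 60 mm. The carrier may be drawn along by this handle.
- ring (a joint): Slip of the steel clutch ring under the bar (rad): 0 until it slips, then grows. Turned clockwise from above, the bar first runs nearly free (0.03 N m) by an unknown 0.15 to 1.15 rad that no angle shows, then takes up the ring: the torque jumps to about 0.3 N m and stays there while ring and bar slip round together. Turning back only runs the bar back free; the ring stays.
- carrier: The lens carrier: black plate 155 mm (x, across the rail) by 70 mm (y, to the stop), 32 to 46 mm up; origin under its middle at table height. Slides along the rail only, with about 5 N friction (part of the force felt when pushing it), starts 40 to 220 mm short of the stop. T-handle axis at x -48 mm, y 0; lens in an upright black ring (62 mm across, top 122 mm up) at x +52 mm.
- carrier_edge (a point): Middle of the carrier's face that meets the stop (35 mm along y from the carrier's middle), 39 mm above the table.
- stop: The end stop: an aluminium block fixed across the rail, 70 mm (x) by 30 mm (y, along the rail, away from the carrier), top 56 mm and its two screw heads 61 mm above the table; origin at table height under its middle. Pressing on it with more than 20 N is ramming.
- stop_face (a point): Middle of the stop's face that the carrier meets, 39 mm above the table. With the carrier home, this point and carrier_edge coincide.
- rail: The black optical rail, fixed, 560 mm long along its y axis, 40 mm wide (foot 75 mm), 28 mm high; origin in the middle of its underside. Another fixed carrier with an iris (120 mm high, 40 mm along the rail) stands on it, its middle at y +225 mm, beyond the stop.
- lens_mount_mid (a point): Bystander: loose lens in a black ring on a post and an aluminium foot of 50 x 75 mm, 124 mm high in all; this point is on its axis 60 mm up.
- mirror_mount_mid (a point): Bystander: loose mirror in an aluminium ring on a post and foot of the same sizes; this point is on its axis 60 mm up.
- spare_post_center (a point): Bystander: loose steel post, 13 mm thick, 75 mm long, lying flat; its centre.
- hex_key: Bystander: loose dark hex key, 90 mm long with a 25 mm leg, 6 mm thick, lying flat; origin on the table under the middle of the long leg.
- screw_tray: Bystander: loose clear tray of screws, 90 x 70 x 25 mm; origin in the middle of its underside.
- cap_dish: Bystander: loose white plastic dish, 70 mm wide, 30 mm high; origin in the middle of its underside.

How it is judged (in metres and radians):
On the way, in this order (a step that is already met when the one before it is completed fails the run):
1. the carrier rests against the stop, before the clutch has slipped (distance between carrier_edge and stop_face below 0.004 m and value of joint ring below 0.05 rad), for 0.2 s.
2. the clutch has slipped, with the carrier pressed against the stop (distance between carrier_edge and stop_face below 0.004 m and contact force between carrier and stop above 2 N and value of joint ring above 0.08 rad), for 0.2 s.
At the end, for the whole second after the job is handed in: The carrier's face is within 4 mm of the stop's face, and the clutch ring has slipped by more than 0.08 rad and less than 0.32 rad and is at rest (distance between carrier_edge and stop_face below 0.004 m and value of joint ring between 0.08 and 0.32 rad and velocity of joint ring below 0.05 rad/s); the robot touches nothing.
It fails at once if the clutch is made to slip 0.32 rad or more (value of joint ring above 0.32 rad).
It fails at once if the carrier is pressed on the stop with more than 20 N (contact force between carrier and stop above 20 N).
It fails at once if another thing on the table is moved by more than 30 mm (distance of any of lens_mount_mid, mirror_mount_mid, spare_post_center, hex_key, screw_tray, cap_dish from where it was at the start of the episode above 0.03 m).
It also fails if it takes over 70 s, if anything falls off the work surface, if the arm or the gripper's body presses on something with over 40 N, if the wrist force passes 120 N, or if a joint passes its speed limit or range.

### The arm

A 6-joint arm with a two-finger parallel gripper is mounted at the origin on the work surface. World frame = base frame: x ahead of the robot, y to its left, z up, the work surface at z = 0. Lengths are in mm, angles in degrees, forces in N, time in s.
With the tool pointing down it reaches from about 350 to 850 mm from the base axis. Payload 8.1 kg.
Tool frame: the origin (TCP) lies midway between the tips of the shut fingers; the grasp point (between the pads) lies 19 mm behind it (r.pinch_z is the distance from the TCP to the grasp point, in mm); z points along the fingers, y is the line along which they close (so a half turn about z gives the same grasp; the last joint's range is limited). The gripper opens to 85 mm and grips with 20 to 120 N. Pads are 22 mm wide; open, the fingers measure 114 mm over their backs; the gripper's body (76 mm by 85 mm) begins 54 mm behind the grasp point. The pads swing forward as they close: fully open they stand 13 mm farther back than shut.
Start: joints at [-78.289, 7.471, 85.268, -0, 87.261, -4.893], TCP at [171.477, -574.979, 231.292] pointing down, gripper open.
Joint ranges: [-169.43, 169.43], [-51.17, 129.36], [1.28, 143.12], [-76.62, 256.62], [0, 156.53], [-152.29, 152.29]. Speed limits (degrees/s): [136.94, 136.94, 159.86, 180, 180, 180].

### API

Orientations are given as [roll, pitch, yaw] about the fixed x, y, z axes, in that order (R = Rz(yaw) Ry(pitch) Rx(roll)).
In Python, from bench import sensors, optics, job, r gives the robot as it stands.
- The arm moves only by the tool play_rows, never from a script. Its argument "motion" is a list that holds one entry, the list of rows, each a list of 6 numbers: the shift along the tool's x, y, z in cm, then the turn, a rotation vector about the tool's x, y, z in degrees. In form: [[[x, y, z, ax, ay, az], ...]]. A call has 1 to 5 rows; each row is the pose to reach, as a shift and turn from the pose commanded when the call began, along the tool's axes at that moment; what a row does not reach only later rows make up. A row lasts 1/10 s, in which the tool goes at most 50 mm and 8.59 degrees, less where a joint would pass 70% of its speed; a pose out of reach is approached as far as the arm can. A call with a gripper value outside its range is refused whole. "jaw" is the opening, from 0 (shut) to 1 (fully open), set as the call begins (left out, the last holds). The fingers move at their own pace and stop on an object; "squeeze" is the grip in N (left out, the last holds). Time passes only in rows, so rows that repeat a pose let the fingers close. It gives the time, the measured TCP pose, the force, the opening and the grip force at its end, in the units of the state.
- sensors.sense(): the state, without advancing time (a new reading comes with each control period).
- optics.snapshot(name): name is "side" or "top"; returns a dict with "pixels" (480x640x3 uint8, red, green, blue), "mtx" (3x3 intrinsics, pixels), "R" (3x3) and "t" (3): a world point X has camera coordinates R X + t. Camera axes: x right, y down, z forward; pixel columns grow to the right and rows downward; lengths in mm; the calibration is good to about 2 mm. A picture is of the moment at which its call begins. There is no depth.
- job.hand_in(): hands the job in; it is judged then, once.
The state is a dict: "time": time; "joint_pos": joint angles; "qd": joint speeds; "joint_efforts": joint torques, N m; "tool_pos": TCP position; "tcp_rot": TCP orientation; "ft_force": force on the tool from outside, world axes, zero at the start; "wrist_torque": the same for the moment, N m; "finger_gap": finger opening in mm; "grip_force": force on a finger pad.
Only numpy, scipy, OpenCV 4.12 (cv2) and the standard library are available. Lean on these libraries where they do the work, as an engineer would, in place of code of your own. Each camera call takes 0.05 s, during which the arm holds its last target. There are 200 camera calls.

## Working session

There is one attempt and no reset: what is moved stays moved. The work goes in short steps, Python scripts to look and compute and a tool call to move; the robot and the scene stay as the last step left them, time stands still between calls to the robot, and variables do not carry over. Pictures are saved under pics/ and viewed, at most 10 in all, crops included, and the job is handed in when it is done.

Besides the shell and the picture viewer there is one more tool, called after "Emit:" in YAML: its name, and indented under it one key for each argument. play_rows: Moves the arm, as the interface text tells. Its arguments: {"type":"object","properties":{"motion":{"type":"array","items":{"type":"array","items":{"type":"array","items":{"type":"number"}}}},"jaw":{"type":"number"},"squeeze":{"type":"number"}},"required":["motion"]}

```bash
mkdir -p pics; ls; python3 - <<'E'
from bench import sensors, optics, job, r
import cv2,pickle
print(sensors.sense(), r.pinch_z)
for n in("top","side"):
    s=optics.snapshot(n); cv2.imwrite(f"pics/{n}0.png",s["pixels"][:,:,::-1]); pickle.dump(s,open(f"{n}0.pkl","wb")); print(n,s["mtx"],s["R"],s["t"])
E
```

```text
pics
{'time': 0.0, 'joint_pos': array([-7.82886535e+01,  7.51551861e+00,  8.53305951e+01, -3.04322435e-03,
        8.72596610e+01, -4.89188662e+00]), 'qd': array([ 0.01170494, -0.09472381, -0.09090871, -0.037213  , -0.06590254,
        0.02601196]), 'joint_efforts': array([-6.33993786e-04, -5.69403434e+01, -5.00554812e+01, -4.21210198e-04,
        1.41408242e-02, -7.06241440e-05]), 'tool_pos': array([ 171.34807967, -574.43946136,  230.22752346]), 'tcp_rot': array([-1.79894351e+02, -5.99162349e-03,  1.66033759e+01]), 'ft_force': array([0.54456627, 0.10520149, 0.03490801]), 'wrist_torque': array([ 0.0352134 , -0.00560368, -0.01270647]), 'grip_force': 0.0, 'finger_gap': 85.18576051115083} 18.700000000000003
top [[624.58025619   0.         310.49713953]
 [  0.         624.58025619 241.77018526]
 [  0.           0.           1.        ]] [[ 0.02003331 -0.99973857  0.01102053]
 [-0.99252852 -0.02121335 -0.12015461]
 [ 0.12035698 -0.0085311  -0.99269402]] [ -31.93489501  567.16167337 1629.61750949]
side [[540.91492786   0.         320.35779469]
 [  0.         540.91492786 230.97884404]
 [  0.           0.           1.        ]] [[-0.99430023 -0.10632549 -0.00786977]
 [-0.05346787  0.56114001 -0.82599217]
 [ 0.09224006 -0.82086343 -0.56362665]] [ 569.70743751  103.41262362 1196.49299033]
```

View pics/top0.png

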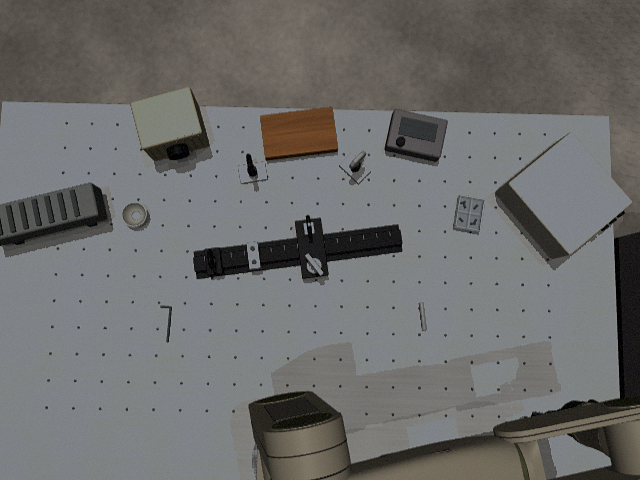

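View pics/side0.png

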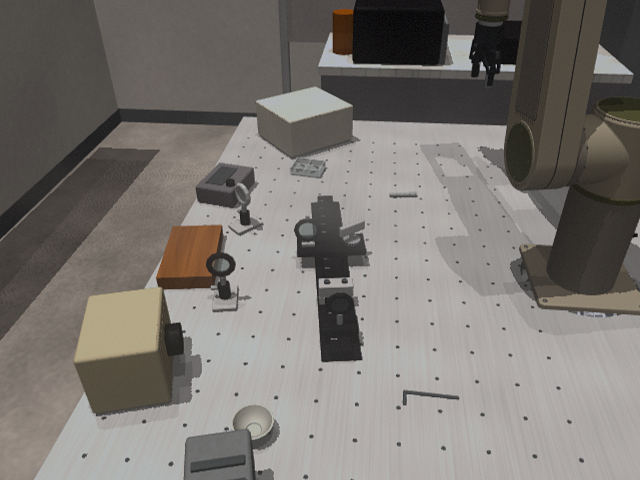

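The top view shows the rail from (195,265) to (402,238), the carrier at about (312,248), its T-handle at about (314,265), the stop at (253,255) and the iris at (212,262). The bystanders are well clear of the handle. The side view agrees with this. Next I'll measure the bar, plate and stop.

```bash
cat > h.py <<'E'
import numpy as np,cv2,pickle
def ray(s,u,v,z):
    R,t=np.array(s["R"]),np.array(s["t"]); c=-R.T@t
    d=R.T@np.linalg.solve(s["mtx"],[u,v,1.]); return c+d*(z-c[2])/d[2]
def proj(s,X):
    p=s["mtx"]@(s["R"]@np.array(X,float)+s["t"]); return p[:2]/p[2]
E
python3 - <<'E'
from h import *
s=pickle.load(open("top0.pkl","rb")); d=pickle.load(open("side0.pkl","rb"))
im=s["pixels"]; g=cv2.cvtColor(im,cv2.COLOR_RGB2GRAY)
# rail
m=(g<70).astype(np.uint8); m[:205]=0; m[290:]=0; m[:,:185]=0; m[:,410:]=0
# bar and stop: bright in roi
def blob(x0,y0,x1,y1,th,z):
    b=np.zeros_like(g); b[y0:y1,x0:x1]=(g[y0:y1,x0:x1]>th); n,l,st,c=cv2.connectedComponentsWithStats(b)
    for k in range(1,n):
        if st[k,4]>25:
            cn=cv2.findContours((l==k).astype(np.uint8),0,2)[0][0]; R=cv2.minAreaRect(cn); bx=cv2.boxPoints(R)
            print("blob",st[k],R,[ray(s,*p,z).round(1)[:2].tolist() for p in bx],"c",ray(s,*R[0],z).round(1))
blob(300,250,329,279,110,96)
blob(244,238,264,274,110,56)
c1=s["pixels"][205:290,185:410,::-1]; c2=d["pixels"][190:310,280:380,::-1]
cv2.imwrite("pics/c.png",np.vstack([cv2.resize(c1,(790,298),interpolation=2),cv2.resize(c2[:,:],(360,300*1),interpolation=2)if 0 else np.pad(cv2.resize(c2,(250,300),interpolation=2),((0,0),(0,540),(0,0)))]))
E
```

```text
blob [305 254  18  21 130] ((315.3846130371094, 262.4230651855469), (24.820737838745117, 7.805815696716309), 52.12501525878906) [[525.8, -5.5], [538.4, -21.0], [489.0, -60.9], [476.4, -45.4]] c [507.4 -33.2  96. ]
blob [307 263   7  10  32] ((309.5, 268.0), (10.60660171508789, 3.535533905029297), 45.0) [[498.9, -5.6], [505.4, -11.8], [486.6, -31.3], [480.1, -25.1]] c [492.8 -18.5  96. ]
blob [244 238  20  31 322] ((253.5, 253.0), (30.0, 19.0), 90.0) [[571.3, 154.9], [572.4, 105.0], [493.4, 102.7], [492.3, 152.3]] c [532.2 128.8  56. ]
```

View pics/c.png

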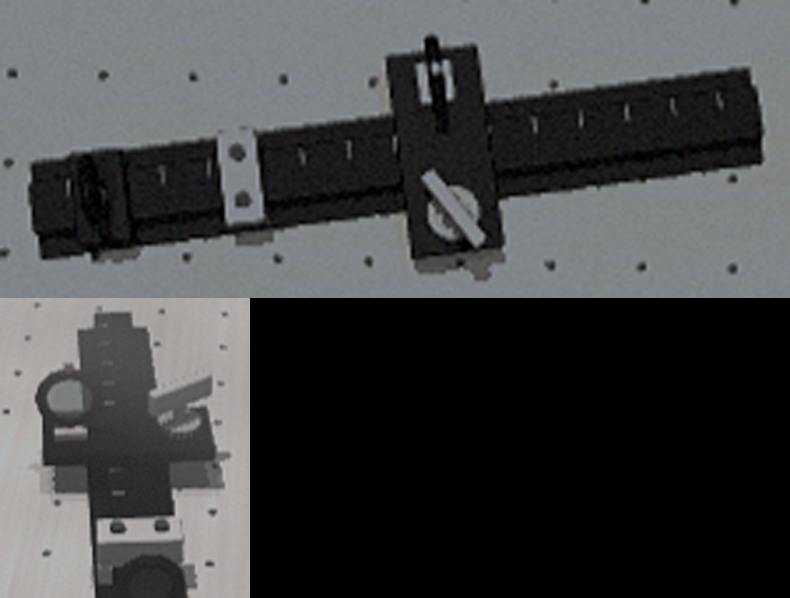

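The crop shows the bar running from about (427,170) to (482,242) in crop pixels, brighter than the ring below it. The stop face on the carrier side runs from (256,128) to (266,220). I'll separate the bar and stop with higher thresholds and fit the rail direction.

```bash
python3 - <<'E'
from h import *
s=pickle.load(open("top0.pkl","rb")); d=pickle.load(open("side0.pkl","rb"))
g=cv2.cvtColor(s["pixels"],cv2.COLOR_RGB2GRAY); print(g[252:280,303:326])
up=lambda a:cv2.resize(a,None,fx=4,fy=4,interpolation=cv2.INTER_CUBIC)
def blob(x0,y0,x1,y1,th,z):
    b=(up(g[y0:y1,x0:x1])>th).astype(np.uint8); n,l,st,c=cv2.connectedComponentsWithStats(b)
    k=1+np.argmax(st[1:,4]); cn=cv2.findContours((l==k).astype(np.uint8),0,2)[0][0][:,0]
    P=np.array([ray(s,(p[0]+.5)/4-.5+x0,(p[1]+.5)/4-.5+y0,z)[:2] for p in cn],np.float32)
    R=cv2.minAreaRect(P); print(th,R,cv2.boxPoints(R).round(1).tolist())
for th in(130,140,150,160,170): blob(300,250,329,279,th,96)
for th in(110,130,150): blob(246,238,264,272,th,56)
# rail/plate edges: dark columns
m=(g<75)
for x in (230,270,285,345,360,375,390):
    r=np.where(m[215:285,x])[0]+215; print(x,r.min(),r.max(),ray(s,x,r.min()-.5,28).round(1)[:2],ray(s,x,r.max()+.5,0).round(1)[:2])
E
```

```text
[[ 34  27  28  28  18  27  30  34  29  28  29  32  28  28  32  32  27  32
   19  27  29  32   8]
 [ 32  23  22  28  61  81  23  23  28  29  33  26  32  30  35  27  21  22
   25  26  29  24  11]
 [ 29  33  20 116 126 131  53  20  21  28  26  22  31  25  29  23  32  29
   27  29  28  29  20]
 [ 29  26 114 137 136 134 123  31  20  29  25  27  28  32  33  26  24  29
   31  31  27  26  23]
 [ 24  24  80 140 133 131 137 120  17  21  30  30  29  28  30  35  22  19
   29  26  30  28  20]
 [ 31  28  38  93 135 132 135 136 114   9  33  21  30  22  31  36  27  28
   27  28  21  32  34]
 [ 32  27  28  45 121 138 133 130 135  99 114 123 121  88  44  31  18  30
   28  30  21  30  39]
 [ 29  25  22   9  59 128 133 131 133 128 112 127 136 127 122  84  34  33
   32  26  28  22  34]
 [ 25  27  31   2  12  68 134 134 131 130 127  89 122 137 131 126 103  21
   33  20  33  28  26]
 [ 26  29  32  21  11  39  82 139 131 135 132 114  81 127 134 135 134  51
   21  28  30  26  26]
 [ 24  27  29  23  42  66  43 109 136 131 131 132 108 118 133 134 136 127
   32  27  25  32  29]
 [ 25  31  25  35 131  65  58  55
[... 1908 characters left out ...]
2313814163208), (10.878802299499512, 1.9151132106781006), 1.1851394176483154) [[493.6000061035156, -12.399999618530273], [493.6000061035156, -14.300000190734863], [504.5, -14.100000381469727], [504.5, -12.199999809265137]]
150 ((501.2958984375, -13.185052871704102), (2.5606343746185303, 0.6383702158927917), 1.182374119758606) [[500.0, -12.899999618530273], [500.0, -13.5], [502.6000061035156, -13.5], [502.6000061035156, -12.800000190734863]]Traceback (most recent call last):
  File "<stdin>", line 10, in <module>
  File "<stdin>", line 7, in blob
    return _wrapfunc(a, 'argmax', axis=axis, out=out, **kwds)
    return bound(*args, **kwds)
ValueError: attempt to get argmax of an empty sequence
```

The bar centre is (504.2, -29.3) and its long axis lies at 39° from world x. It measures 62.7 × 8.7 mm eroded, which fits 66 × 12. The rail and stop are still to do.

```bash
python3 - <<'E'
from h import *
s=pickle.load(open("top0.pkl","rb"))
g=cv2.cvtColor(s["pixels"],cv2.COLOR_RGB2GRAY)
b=cv2.morphologyEx((g[236:276,244:268]>110).astype(np.uint8),cv2.MORPH_OPEN,np.ones((3,3)))
print(g[242:268:3,244:268])
m=(g<75); E=[]
for x in list(range(268,292,3))+list(range(332,396,4)):
    r=np.where(m[215:262,x])[0]+215; E.append(ray(s,x,r.min()-.5,28)[:2])
E=np.array(E); print(E.round(0).tolist()); l=cv2.fitLine(E.astype(np.float32),cv2.DIST_HUBER,0,.01,.01).ravel(); print("rail edge",l, np.degrees(np.arctan2(-l[0],l[1])))
# plate edges: rows between rail and plate ends
for y in (224,228,274): 
    r=np.where(m[y,290:340])[0]+290; print(y,r.min(),r.max(),ray(s,r.min()-.5,y,46).round(1)[:2],ray(s,r.max()+.5,y,46).round(1)[:2])
E
```

```text
[[129 130 132  99 115 124 129 131 134 123 122 128 133  71  90  90  74  76
   77  52  60  36  38  28]
 [ 44  28  40 141 132 136 134 136 118 137 136 134 133 136  28  20  27  30
   23  24  25  22  33  23]
 [ 30  22  16 140 136 135  74  52  56  54  60 137 135 137  35   0  21  33
   23  24  24  26  21  23]
 [ 77  24  21 107 135 134 133 134 118 117 135 132 134 138  84   5  17  23
   32  29  23  29  26  29]
 [ 79  19  25  30 141 134 130 131 129 132 134 132 133 132 141  16  17  25
   23  21  32  26  29  30]
 [ 28  22  19  15 142 134 133 133 131 132 130 131 130 131 143  39  21  25
   31  26  29  29  22  30]
 [ 24  22  19  22  70 137 132 136  90  65  56  70 135 132 137 126  18  22
   29  25  26  28  27  24]
 [ 25  28  30  27  17 141 137 135  48  41  52  48 121 133 133 138  15   0
    2   5   3   7   1   5]
 [  5  14  15  14   3 140 135 129 133 131 134 133 131 134 135 141  74  20
   24  19  22  25  28  27]]
[[567.0, 93.0], [570.0, 85.0], [570.0, 77.0], [570.0, 69.0], [573.0, 61.0], [573.0, 53.0], [576.0, 45.0], [576.0, 37.0], [595.0, -77.0], [595.0, -88.0], [598.0, -99.0], [598.0, -110.0], [601.0, -120.0], [601.0, -131.0], [604.0, -142.0], [604.0, -152.0], [607.0, -163.0], [610.0, -174.0], [611.0, -185.0], [611.0, -195.0], [614.0, -206.0], [617.0, -217.0], [617.0, -228.0], [620.0, -238.0]]
rail edge [ 1.5397720e-01 -9.8807442e-01  5.9498376e+02 -8.4149017e+01] -171.14252
224 295 321 [612.9  23.3] [614.4 -48.3]
228 290 321 [601.9  36.3] [603.7 -48.5]
274 302 328 [480.5   1.8] [481.9 -69.1]
```

The rail runs toward the stop along (-0.154, 0.988), and the distance to go is about 105 mm. Next I work out the approach move.

```bash
cat >> h.py <<'E'
from scipy.spatial.transform import Rotation as Ro
U=np.array([-.154,.988,0])   # along rail to stop
V=np.array([.988,.154,0])    # across rail
def go(S,pos,yaw):
    R=Ro.from_euler("xyz",S["tcp_rot"],degrees=True)
    G=Ro.from_euler("xyz",[180,0,yaw],degrees=True)
    print("shift cm",(R.inv().apply(np.array(pos)-S["tool_pos"])/10).round(2),"turn",(R.inv()*G).as_rotvec(degrees=True).round(2))
def st(S):
    f=S["ft_force"]; print("t",round(S["time"],2),"tcp",S["tool_pos"].round(2),"rot",S["tcp_rot"].round(2),"F along,across,z",(f@U).round(2),(f@V).round(2),f[2].round(2),"M",S["wrist_torque"].round(3),"gap",round(S["finger_gap"],1),"grip",S["grip_force"],"j6",S["joint_pos"][5].round(1))
E
python3 - <<'E'
from h import *; from bench import sensors
s=pickle.load(open("top0.pkl","rb"))
for v,c in ((245,257.6),(254,258.5),(263,259.5)): 
    p=ray(s,c,v,56); print(p, "u",p@U)
S=sensors.sense(); go(S,[504.2,-29.3,150],39.3)
E
```

```text
[553.5728043  118.66811332  56.        ] u 31.993884101760916
[529.88965372 115.59506899  56.        ] u 32.604921490812615
[506.29343607 112.2712544   56.        ] u 32.95481019242499
shift cm [ 47.47 -42.72   8.11] turn [ -0.09  -0.03 -22.69]
```

Emit:
play_rows:
  motion:
    - [[47.5, -42.7, 3, 0, 0, -22.7], [47.5, -42.7, 3, 0, 0, -22.7], [47.5, -42.7, 3, 0, 0, -22.7], [47.5, -42.7, 3, 0, 0, -22.7], [47.5, -42.7, 3, 0, 0, -22.7]]
  jaw: 1

```text
time: 0.6
tool_pos: [302.2, -360.0, 219.0]
tcp_rot: [-180.0, -0.0, 39.3]
ft_force: [0.1, -0.1, 0.5]
finger_gap: 85.5
grip_force: 0.0
```

```bash
python3 - <<'E'
from h import *; from bench import sensors
S=sensors.sense(); st(S); go(S,[504.2,-29.3,190],39.3)
E
```

```text
t 0.6 tcp [ 302.18 -359.98  219.03] rot [-1.7997e+02 -1.0000e-02  3.9290e+01] F along,across,z -0.16 0.07 0.49 M [ 0.043 -0.011  0.002] gap 85.5 grip 0.0 j6 -5.5
shift cm [ 36.57 -12.8    2.92] turn [-0.03 -0.01 -0.01]
```

Emit:
play_rows:
  motion:
    - [[36.6, -12.8, 2.9, 0, 0, 0], [36.6, -12.8, 2.9, 0, 0, 0], [36.6, -12.8, 2.9, 0, 0, 0], [36.6, -12.8, 2.9, 0, 0, 0], [36.6, -12.8, 2.9, 0, 0, 0]]

```text
time: 1.1
tool_pos: [432.2, -147.2, 200.6]
tcp_rot: [180.0, -0.0, 39.3]
ft_force: [0.4, -0.6, 0.1]
finger_gap: 85.4
grip_force: 0.0
```

Emit:
play_rows:
  motion:
    - [[14, -4.9, 1, 0, 0, 0], [14, -4.9, 1, 0, 0, 0], [14, -4.9, 1, 0, 0, 0], [14, -4.9, 1, 0, 0, 0]]

```text
time: 1.5
tool_pos: [510.2, -17.4, 189.8]
tcp_rot: [-179.9, -0.0, 39.6]
ft_force: [-0.7, -0.4, 0.1]
finger_gap: 85.2
grip_force: 0.0
```

```bash
python3 - <<'E'
from h import *; from bench import sensors,optics
S=sensors.sense(); st(S); go(S,[504.2,-29.3,66],39.3)
s=optics.snapshot("side"); cv2.imwrite("pics/s1.png",s["pixels"][100:340,240:440,::-1].repeat(2,0).repeat(2,1))
E
```

```text
t 1.5 tcp [510.21 -17.4  189.79] rot [-1.7987e+02 -4.0000e-02  3.9620e+01] F along,across,z -0.3 -0.77 0.06 M [ 0.015  0.044 -0.028] gap 85.2 grip 0.0 j6 42.6
shift cm [-1.23  0.56 12.38] turn [-0.13 -0.04  0.32]
```

View pics/s1.png

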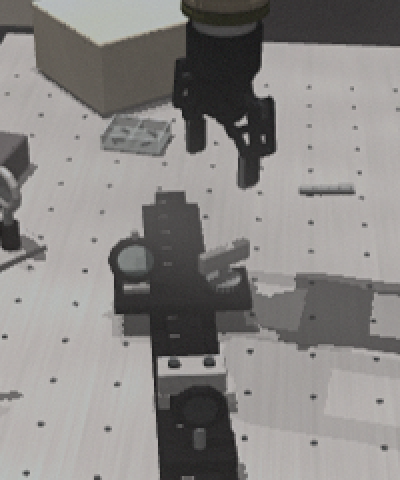

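The open fingers hang above the handle (fingertips at about (195,148) and (248,183) in the crop), and the carrier has not moved. I'll correct the lateral offset and let the arm settle.

Emit:
play_rows:
  motion:
    - [[-1.2, 0.6, 4, 0, 0, 0], [-1.2, 0.6, 4, 0, 0, 0], [-1.2, 0.6, 4, 0, 0, 0]]

```text
time: 1.85
tool_pos: [502.2, -35.4, 150.4]
tcp_rot: [-179.9, 0.1, 39.2]
ft_force: [-0.3, 0.1, 1.2]
finger_gap: 85.5
grip_force: 0.0
```

```bash
python3 - <<'E'
from h import *; from bench import sensors,optics
S=sensors.sense(); st(S); go(S,[504.2,-29.3,66],39.3)
# side-view check of bar centre: ray pixels of bar ends
s=pickle.load(open("side0.pkl","rb"))
b=np.array([504.2,-29.3,96]); a=np.radians(39.3); e=np.array([np.cos(a),np.sin(a),0])*33
print(proj(s,b),proj(s,b+e),proj(s,b-e))
cv2.imwrite("pics/b.png",cv2.resize(s["pixels"][210:260,330:375,::-1],None,fx=10,fy=10,interpolation=0))
E
```

```text
t 1.85 tcp [502.19 -35.43 150.37] rot [-1.7987e+02  1.1000e-01  3.9200e+01] F along,across,z 0.18 -0.27 1.23 M [-0.066  0.042  0.057] gap 85.5 grip 0.0 j6 40.9
shift cm [ 0.56 -0.33  8.44] turn [-0.13  0.11 -0.1 ]
[351.90494734 222.37975649] [339.82822745 226.95216043] [363.69047089 217.91760329]
```

View pics/b.png

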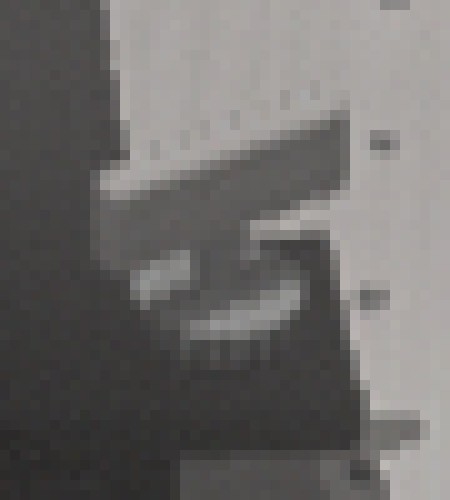

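The bar's ends in the side view (columns ≈339.5 and 365) match the reprojected top-view estimate (338.3 to 365.2), so the estimate stands. I'll let the arm settle and read the pose.

Emit:
play_rows:
  motion:
    - [[0.5, -0.3, 0, 0, 0, 0], [0.5, -0.3, 0, 0, 0, 0], [0.5, -0.3, 0, 0, 0, 0], [0.5, -0.3, 0, 0, 0, 0]]

```text
time: 2.25
tool_pos: [506.0, -29.3, 151.8]
tcp_rot: [179.9, -0.0, 39.3]
ft_force: [-0.1, -0.7, -0.3]
finger_gap: 85.5
grip_force: 0.0
```

```bash
python3 - <<'E'
from h import *; from bench import sensors,optics
S=sensors.sense(); st(S); go(S,[504.2,-29.3,66],39.3)
E
```

```text
t 2.25 tcp [506.   -29.33 151.77] rot [ 1.7994e+02 -5.0000e-02  3.9320e+01] F along,across,z -0.64 -0.25 -0.29 M [ 0.025 -0.004  0.026] gap 85.5 grip 0.0 j6 41.6
shift cm [-0.14 -0.12  8.58] turn [ 0.06 -0.05  0.02]
```

Emit:
play_rows:
  motion:
    - [[-0.15, -0.1, 3, 0, 0, 0], [-0.15, -0.1, 6, 0, 0, 0], [-0.15, -0.1, 8.4, 0, 0, 0], [-0.15, -0.1, 8.4, 0, 0, 0], [-0.15, -0.1, 8.4, 0, 0, 0]]

```text
time: 2.75
tool_pos: [503.6, -29.5, 67.3]
tcp_rot: [-180.0, 0.0, 39.3]
ft_force: [-0.1, -0.0, 0.2]
finger_gap: 85.8
grip_force: 0.0
```

Emit:
play_rows:
  motion:
    - [[0, 0, 0, 0, 0, 0], [0, 0, 0, 0, 0, 0], [0, 0, 0, 0, 0, 0]]

```text
time: 3.05
tool_pos: [504.7, -29.7, 68.3]
tcp_rot: [179.9, -0.1, 39.3]
ft_force: [0.0, -0.0, 0.3]
finger_gap: 85.5
grip_force: 0.0
```

```bash
python3 - <<'E'
from h import *; from bench import sensors,optics
S=sensors.sense(); st(S); go(S,[504.2,-29.3,66],39.3)
E
```

```text
t 3.05 tcp [504.69 -29.67  68.3 ] rot [ 1.799e+02 -9.000e-02  3.930e+01] F along,across,z -0.01 0.03 0.33 M [ 0.086 -0.026  0.018] gap 85.5 grip 0.0 j6 41.5
shift cm [-0.02 -0.06  0.23] turn [ 0.1  -0.09  0.  ]
```

Emit:
play_rows:
  motion:
    - [[0, 0, 0.1, 0, 0, 0], [0, 0, 0.1, 0, 0, 0], [0, 0, 0.1, 0, 0, 0], [0, 0, 0.1, 0, 0, 0], [0, 0, 0.1, 0, 0, 0]]
  jaw: 0
  squeeze: 40

```text
time: 3.55
tool_pos: [503.6, -29.5, 65.9]
tcp_rot: [-180.0, 0.0, 39.3]
ft_force: [-1.0, -0.2, 1.0]
finger_gap: 12.1
grip_force: 0.8
```

Emit:
play_rows:
  motion:
    - [[0, 0, 0, 0, 0, 0], [0, 0, 0, 0, 0, 0], [0, 0, 0, 0, 0, 0], [0, 0, 0, 0, 0, 0], [0, 0, 0, 0, 0, 0]]

```text
time: 4.05
tool_pos: [503.6, -29.4, 65.9]
tcp_rot: [-180.0, 0.0, 39.3]
ft_force: [-2.5, 1.6, 2.9]
finger_gap: 11.2
grip_force: 42.4
```

```bash
python3 - <<'E'
from h import *; from bench import sensors,optics
S=sensors.sense(); st(S); print(U*10)
R=Ro.from_euler("xyz",S["tcp_rot"],degrees=True); print("U,V in tool",R.inv().apply(U).round(3),R.inv().apply(V).round(3))
E
```

```text
t 4.05 tcp [503.6  -29.39  65.94] rot [-179.98    0.     39.31] F along,across,z 2.0 -2.24 2.94 M [0.35  0.388 0.024] gap 11.2 grip 42.3563289642334 j6 41.5
[-1.54  9.88  0.  ]
U,V in tool [ 0.507 -0.862  0.   ] [ 0.862  0.507 -0.   ]
```

Emit:
play_rows:
  motion:
    - [[0.51, -0.86, 0, 0, 0, 0], [1.01, -1.72, 0, 0, 0, 0], [1.52, -2.59, 0, 0, 0, 0], [2.03, -3.45, 0, 0, 0, 0], [2.53, -4.31, 0, 0, 0, 0]]

```text
time: 4.55
tool_pos: [496.1, 18.9, 66.0]
tcp_rot: [179.9, 0.1, 39.3]
ft_force: [-1.1, -6.0, 0.5]
finger_gap: 11.4
grip_force: 42.1
```

```bash
python3 - <<'E'
from h import *; from bench import sensors,optics
S=sensors.sense(); st(S)
E
```

```text
t 4.55 tcp [496.07  18.94  66.01] rot [1.7988e+02 7.0000e-02 3.9290e+01] F along,across,z -5.8 -1.99 0.46 M [-1.106  0.208 -0.032] gap 11.4 grip 42.10877001285553 j6 47.1
```

Emit:
play_rows:
  motion:
    - [[0.51, -0.86, 0, 0, 0, 0], [1.01, -1.72, 0, 0, 0, 0], [1.52, -2.59, 0, 0, 0, 0], [1.77, -3.02, 0, 0, 0, 0], [1.9, -3.23, 0, 0, 0, 0]]

```text
time: 5.05
tool_pos: [490.2, 56.5, 65.9]
tcp_rot: [179.9, 0.0, 39.3]
ft_force: [-1.3, -5.3, 2.3]
finger_gap: 11.5
grip_force: 42.3
```

```bash
python3 - <<'E'
from h import *; from bench import sensors,optics
S=sensors.sense(); st(S); print("travelled",(S["tool_pos"]-[503.6,-29.4,65.9])@U)
t=optics.snapshot("top"); g=t["pixels"][205:290,225:345,::-1]; cv2.imwrite("pics/t2.png",cv2.resize(g,None,fx=6,fy=6,interpolation=2))
E
```

```text
t 5.05 tcp [490.19  56.46  65.94] rot [1.7993e+02 5.0000e-02 3.9320e+01] F along,across,z -5.02 -2.13 2.28 M [-1.017  0.32   0.035] gap 11.5 grip 42.317190170288086 j6 51.4
travelled 86.89389028308332
```

View pics/t2.png

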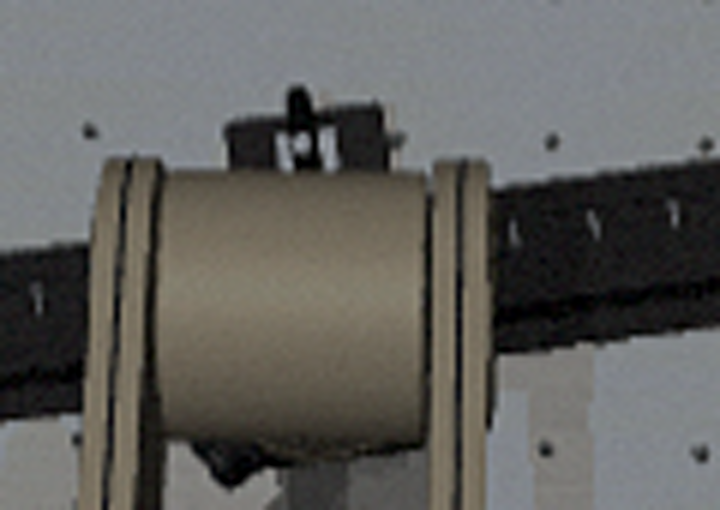

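The wrist hides the stop in the top view, though the carrier's lens end can be seen moving with it (about (305,140)). I'll creep in by force from here.

Emit:
play_rows:
  motion:
    - [[0.1, -0.17, 0, 0, 0, 0], [0.2, -0.34, 0, 0, 0, 0], [0.3, -0.52, 0, 0, 0, 0], [0.38, -0.65, 0, 0, 0, 0], [0.43, -0.73, 0, 0, 0, 0]]

```text
time: 5.6
tool_pos: [488.9, 64.5, 65.9]
tcp_rot: [179.9, 0.0, 39.3]
ft_force: [-1.4, -5.3, 3.2]
finger_gap: 11.3
grip_force: 42.3
```

Emit:
play_rows:
  motion:
    - [[0.04, -0.07, 0, 0, 0, 0], [0.08, -0.14, 0, 0, 0, 0], [0.12, -0.2, 0, 0, 0, 0], [0.15, -0.26, 0, 0, 0, 0]]

```text
time: 6.0
tool_pos: [488.5, 67.4, 65.9]
tcp_rot: [179.9, 0.0, 39.3]
ft_force: [-1.9, -6.6, 2.8]
finger_gap: 11.2
grip_force: 42.3
```

```bash
python3 - <<'E'
from h import *; from bench import sensors,optics
S=sensors.sense(); st(S); print("travelled",(S["tool_pos"]-[503.6,-29.4,65.9])@U)
E
```

```text
t 6.0 tcp [488.47  67.41  65.94] rot [1.7995e+02 5.0000e-02 3.9290e+01] F along,across,z -6.28 -2.88 2.84 M [-0.973  0.356 -0.004] gap 11.2 grip 42.28535056114197 j6 52.7
travelled 97.97861394448175
```

Emit:
play_rows:
  motion:
    - [[0.025, -0.043, 0, 0, 0, 0], [0.05, -0.086, 0, 0, 0, 0], [0.075, -0.129, 0, 0, 0, 0], [0.1, -0.172, 0, 0, 0, 0], [0.125, -0.215, 0, 0, 0, 0]]

```text
time: 6.5
tool_pos: [488.1, 69.9, 65.9]
tcp_rot: [179.9, 0.0, 39.3]
ft_force: [-1.9, -6.3, 2.3]
finger_gap: 11.5
grip_force: 42.3
```

Emit:
play_rows:
  motion:
    - [[0.025, -0.043, 0, 0, 0, 0], [0.05, -0.086, 0, 0, 0, 0], [0.075, -0.129, 0, 0, 0, 0]]

```text
time: 6.8
tool_pos: [487.9, 71.3, 65.9]
tcp_rot: [179.9, 0.0, 39.3]
ft_force: [-1.7, -4.7, 3.6]
finger_gap: 11.3
grip_force: 42.3
```

Emit:
play_rows:
  motion:
    - [[0.015, -0.026, 0, 0, 0, 0], [0.03, -0.052, 0, 0, 0, 0], [0.045, -0.078, 0, 0, 0, 0]]

```text
time: 7.1
tool_pos: [487.7, 72.2, 66.0]
tcp_rot: [179.9, 0.0, 39.3]
ft_force: [-0.4, -4.7, 3.5]
finger_gap: 11.4
grip_force: 42.3
```

Emit:
play_rows:
  motion:
    - [[0.015, -0.026, 0, 0, 0, 0], [0.03, -0.052, 0, 0, 0, 0]]

```text
time: 7.3
tool_pos: [487.6, 72.8, 65.9]
tcp_rot: [179.9, 0.0, 39.3]
ft_force: [-2.3, -6.2, 2.5]
finger_gap: 11.1
grip_force: 42.3
```

Emit:
play_rows:
  motion:
    - [[0.015, -0.026, 0, 0, 0, 0], [0.03, -0.052, 0, 0, 0, 0]]

```text
time: 7.5
tool_pos: [487.6, 73.4, 66.0]
tcp_rot: [179.9, 0.0, 39.3]
ft_force: [-1.7, -5.9, 2.8]
finger_gap: 11.4
grip_force: 42.3
```

Travel is now about 104 mm and there is no contact yet, so I continue in the same small steps.

Emit:
play_rows:
  motion:
    - [[0.015, -0.026, 0, 0, 0, 0], [0.03, -0.052, 0, 0, 0, 0]]

```text
time: 7.7
tool_pos: [487.5, 73.8, 66.0]
tcp_rot: [179.9, 0.0, 39.3]
ft_force: [-1.5, -7.4, 3.3]
finger_gap: 11.2
grip_force: 42.3
```

Emit:
play_rows:
  motion:
    - [[0.015, -0.026, 0, 0, 0, 0], [0.03, -0.052, 0, 0, 0, 0]]

```text
time: 7.9
tool_pos: [487.5, 73.9, 66.0]
tcp_rot: [179.9, 0.1, 39.3]
ft_force: [-0.3, -9.3, 3.3]
finger_gap: 11.8
grip_force: 42.2
```

Emit:
play_rows:
  motion:
    - [[0.015, -0.026, 0, 0, 0, 0], [0.03, -0.052, 0, 0, 0, 0]]

```text
time: 8.1
tool_pos: [487.5, 74.1, 66.0]
tcp_rot: [179.8, 0.1, 39.3]
ft_force: [-1.7, -12.6, 2.1]
finger_gap: 11.5
grip_force: 42.2
```

Contact came at y ≈ 73.8, and the felt force is now about 12 N, so roughly 7 N on the stop. I begin turning clockwise in small steps.

```bash
cat > c.py <<'E'
from h import *; from bench import sensors
S=sensors.sense(); st(S)
R=Ro.from_euler("xyz",S["tcp_rot"],degrees=True); print("U,V in tool",R.inv().apply(U).round(3),R.inv().apply(V).round(3))
E
python3 c.py
```

```text
t 8.1 tcp [487.46  74.07  65.98] rot [1.7985e+02 1.0000e-01 3.9290e+01] F along,across,z -12.15 -3.59 2.07 M [-2.181  0.105 -0.009] gap 11.5 grip 42.199053168296814 j6 53.6
U,V in tool [ 0.506 -0.862 -0.003] [ 0.862  0.506 -0.   ]
```

Emit:
play_rows:
  motion:
    - [[0, 0, 0, 0, 0, 1.5], [0, 0, 0, 0, 0, 3], [0, 0, 0, 0, 0, 4.5], [0, 0, 0, 0, 0, 6], [0, 0, 0, 0, 0, 6]]

```text
time: 8.6
tool_pos: [487.4, 74.1, 65.9]
tcp_rot: [179.9, 0.1, 33.2]
ft_force: [-1.5, -10.9, 1.8]
finger_gap: 11.1
grip_force: 42.3
```

```bash
python3 c.py
```

```text
t 8.6 tcp [487.38  74.1   65.95] rot [1.7985e+02 8.0000e-02 3.3220e+01] F along,across,z -10.58 -3.15 1.76 M [-1.908  0.268 -0.   ] gap 11.1 grip 42.290836572647095 j6 59.7
U,V in tool [ 0.412 -0.911 -0.003] [ 0.911  0.412 -0.   ]
```

Emit:
play_rows:
  motion:
    - [[0.01, -0.02, 0, 0, 0, 2], [0.01, -0.02, 0, 0, 0, 4], [0.01, -0.02, 0, 0, 0, 6], [0.01, -0.02, 0, 0, 0, 8], [0.01, -0.02, 0, 0, 0, 8]]

```text
time: 9.1
tool_pos: [487.3, 74.3, 66.0]
tcp_rot: [179.8, 0.1, 25.2]
ft_force: [-1.6, -11.4, 3.2]
finger_gap: 11.0
grip_force: 42.3
```

```bash
python3 c.py
```

```text
t 9.1 tcp [487.3   74.28  65.95] rot [1.7984e+02 7.0000e-02 2.5200e+01] F along,across,z -11.03 -3.34 3.21 M [-2.006  0.282 -0.056] gap 11.0 grip 42.34619379043579 j6 67.7
U,V in tool [ 0.281 -0.96  -0.003] [ 0.96   0.281 -0.   ]
```

Emit:
play_rows:
  motion:
    - [[0.01, -0.02, 0, 0, 0, 2], [0.01, -0.02, 0, 0, 0, 4], [0.01, -0.02, 0, 0, 0, 6], [0.01, -0.02, 0, 0, 0, 8], [0.01, -0.02, 0, 0, 0, 8]]

```text
time: 9.6
tool_pos: [487.3, 74.5, 66.0]
tcp_rot: [179.8, 0.1, 17.2]
ft_force: [-1.9, -12.0, 3.1]
finger_gap: 11.1
grip_force: 42.4
```

```bash
python3 c.py
```

```text
t 9.6 tcp [487.25  74.48  65.95] rot [1.7983e+02 5.0000e-02 1.7200e+01] F along,across,z -11.6 -3.71 3.09 M [-1.998  0.326 -0.092] gap 11.1 grip 42.413785457611084 j6 75.7
U,V in tool [ 0.145 -0.989 -0.003] [ 0.989  0.145 -0.001]
```

Emit:
play_rows:
  motion:
    - [[0, -0.01, 0, 0, 0, 2], [0, -0.01, 0, 0, 0, 4], [0, -0.01, 0, 0, 0, 6], [0, -0.01, 0, 0, 0, 8], [0, -0.01, 0, 0, 0, 8]]

```text
time: 10.1
tool_pos: [487.2, 74.6, 66.0]
tcp_rot: [179.8, 0.0, 9.2]
ft_force: [-2.7, -10.2, 4.0]
finger_gap: 11.2
grip_force: 42.4
```

```bash
python3 c.py
```

```text
t 10.1 tcp [487.2   74.65  65.95] rot [1.7983e+02 3.0000e-02 9.2100e+00] F along,across,z -9.71 -4.25 4.01 M [-1.973  0.368 -0.034] gap 11.2 grip 42.43003249168396 j6 83.7
U,V in tool [ 0.006 -1.    -0.003] [ 1.     0.006 -0.001]
```

Emit:
play_rows:
  motion:
    - [[0, -0.02, 0, 0, 0, 2], [0, -0.02, 0, 0, 0, 4], [0, -0.02, 0, 0, 0, 6], [0, -0.02, 0, 0, 0, 8], [0, -0.02, 0, 0, 0, 8]]

```text
time: 10.6
tool_pos: [487.2, 74.8, 65.9]
tcp_rot: [179.8, 0.0, 1.2]
ft_force: [-1.9, -10.0, 3.8]
finger_gap: 11.4
grip_force: 42.4
```

```bash
python3 c.py
```

```text
t 10.6 tcp [487.17  74.82  65.94] rot [1.7983e+02 1.0000e-02 1.2000e+00] F along,across,z -9.64 -3.38 3.81 M [-1.995  0.356 -0.084] gap 11.4 grip 42.44428753852844 j6 91.8
U,V in tool [-0.133 -0.991 -0.003] [ 0.991 -0.133 -0.001]
```

Emit:
play_rows:
  motion:
    - [[0, -0.03, 0, 0, 0, 2], [0, -0.04, 0, 0, 0, 4], [0, -0.04, 0, 0, 0, 6], [0, -0.04, 0, 0, 0, 8], [0, -0.04, 0, 0, 0, 8]]

```text
time: 11.1
tool_pos: [487.2, 75.1, 65.9]
tcp_rot: [179.8, -0.0, -6.8]
ft_force: [-1.6, -12.0, 3.0]
finger_gap: 11.5
grip_force: 42.5
```

```bash
python3 c.py
```

```text
t 11.1 tcp [487.15  75.05  65.94] rot [ 1.7981e+02 -1.0000e-02 -6.8000e+00] F along,across,z -11.6 -3.44 2.98 M [-2.151  0.386 -0.037] gap 11.5 grip 42.48044729232788 j6 99.8
U,V in tool [-0.27  -0.963 -0.003] [ 0.963 -0.27  -0.001]
```

Emit:
play_rows:
  motion:
    - [[0, -0.01, 0, 0, 0, 2], [0, -0.02, 0, 0, 0, 4], [0, -0.02, 0, 0, 0, 6], [0, -0.02, 0, 0, 0, 8], [0, -0.02, 0, 0, 0, 8]]

```text
time: 11.6
tool_pos: [487.2, 75.2, 65.9]
tcp_rot: [179.8, -0.0, -14.8]
ft_force: [-2.0, -11.6, 3.2]
finger_gap: 11.6
grip_force: 42.5
```

```bash
python3 c.py
```

```text
t 11.6 tcp [487.16  75.25  65.91] rot [ 1.7981e+02 -4.0000e-02 -1.4770e+01] F along,across,z -11.13 -3.76 3.19 M [-2.166  0.379  0.141] gap 11.6 grip 42.547568678855896 j6 107.8
U,V in tool [-0.401 -0.916 -0.003] [ 0.916 -0.401 -0.001]
```

The torque has risen from about -0.05 to +0.14, so take-up has begun. I continue in smaller steps.

Emit:
play_rows:
  motion:
    - [[-0.01, -0.02, 0, 0, 0, 1], [-0.01, -0.02, 0, 0, 0, 2], [-0.01, -0.02, 0, 0, 0, 2]]

```text
time: 11.9
tool_pos: [487.2, 75.3, 65.9]
tcp_rot: [179.8, -0.1, -16.7]
ft_force: [-2.4, -11.9, 4.0]
finger_gap: 11.3
grip_force: 42.6
```

```bash
python3 c.py
```

```text
t 11.9 tcp [487.18  75.32  65.94] rot [ 1.798e+02 -6.000e-02 -1.674e+01] F along,across,z -11.34 -4.21 3.99 M [-2.282  0.314  0.146] gap 11.3 grip 42.57441759109497 j6 109.8
U,V in tool [-0.432 -0.902 -0.004] [ 0.902 -0.432 -0.001]
```

Emit:
play_rows:
  motion:
    - [[0, 0, 0, 0, 0, 1], [0, 0, 0, 0, 0, 2], [0, 0, 0, 0, 0, 3], [0, 0, 0, 0, 0, 3]]

```text
time: 12.3
tool_pos: [487.2, 75.4, 65.9]
tcp_rot: [179.8, -0.1, -19.7]
ft_force: [-1.4, -11.7, 3.6]
finger_gap: 11.2
grip_force: 42.5
```

```bash
python3 c.py
```

```text
t 12.3 tcp [487.2   75.4   65.94] rot [ 1.7981e+02 -7.0000e-02 -1.9740e+01] F along,across,z -11.3 -3.14 3.59 M [-2.163  0.375  0.178] gap 11.2 grip 42.548203468322754 j6 112.8
U,V in tool [-0.479 -0.878 -0.003] [ 0.878 -0.479 -0.001]
```

The torque is on a plateau, so the clutch is slipping, by somewhere between 5° and 13° so far. I add 2.5° to clear the lower limit for certain while staying below the upper one.

Emit:
play_rows:
  motion:
    - [[0, 0, 0, 0, 0, 1], [0, 0, 0, 0, 0, 2], [0, 0, 0, 0, 0, 2.5], [0, 0, 0, 0, 0, 2.5], [0, 0, 0, 0, 0, 2.5]]

```text
time: 12.8
tool_pos: [487.2, 75.4, 66.0]
tcp_rot: [179.8, -0.1, -22.2]
ft_force: [-2.5, -12.2, 3.1]
finger_gap: 11.3
grip_force: 42.5
```

```bash
python3 c.py
```

```text
t 12.8 tcp [487.23  75.41  65.97] rot [ 1.7982e+02 -8.0000e-02 -2.2210e+01] F along,across,z -11.64 -4.39 3.15 M [-2.195  0.367  0.182] gap 11.3 grip 42.53410041332245 j6 115.3
U,V in tool [-0.516 -0.857 -0.003] [ 0.857 -0.516 -0.   ]
```

Emit:
play_rows:
  motion:
    - [[0.03, 0.05, 0, 0, 0, 0], [0.06, 0.1, 0, 0, 0, 0], [0.06, 0.1, 0, 0, 0, 0]]

```text
time: 13.1
tool_pos: [487.2, 75.2, 66.0]
tcp_rot: [179.9, -0.0, -22.2]
ft_force: [-2.3, -7.2, 3.9]
finger_gap: 11.7
grip_force: 42.5
```

```bash
python3 c.py
```

```text
t 13.1 tcp [487.24  75.17  65.95] rot [ 1.799e+02 -3.000e-02 -2.220e+01] F along,across,z -6.77 -3.39 3.86 M [-1.337  0.412  0.239] gap 11.7 grip 42.47016370296478 j6 115.1
U,V in tool [-0.516 -0.857 -0.002] [ 0.857 -0.516 -0.   ]
```

Emit:
play_rows:
  motion:
    - [[0.03, 0.05, 0, 0, 0, 0], [0.03, 0.05, 0, 0, 0, 0]]

```text
time: 13.3
tool_pos: [487.3, 75.1, 65.9]
tcp_rot: [179.9, -0.0, -22.2]
ft_force: [-2.3, -5.7, 3.6]
finger_gap: 11.4
grip_force: 42.5
```

Emit:
play_rows:
  motion:
    - [[0, 0, 0, 0, 0, 0], [0, 0, 0, 0, 0, 0], [0, 0, 0, 0, 0, 0], [0, 0, 0, 0, 0, 0], [0, 0, 0, 0, 0, 0]]
  jaw: 0.8

```text
time: 13.8
tool_pos: [487.3, 76.0, 65.9]
tcp_rot: [-180.0, -0.0, -22.2]
ft_force: [-0.2, -0.2, -0.7]
finger_gap: 68.4
grip_force: 0.0
```

Emit:
play_rows:
  motion:
    - [[0, 0, -2, 0, 0, 0], [0, 0, -5, 0, 0, 0], [0, 0, -9, 0, 0, 0], [0, 0, -13, 0, 0, 0], [0, 0, -16, 0, 0, 0]]

```text
time: 14.3
tool_pos: [487.9, 76.0, 228.8]
tcp_rot: [-179.9, -0.1, -22.2]
ft_force: [0.9, -0.1, -0.5]
finger_gap: 68.7
grip_force: 0.0
```

Emit:
play_rows:
  motion:
    - [[-20, 0, -3, 0, 0, 0], [-20, 0, -3, 0, 0, 0], [-20, 0, -3, 0, 0, 0], [-20, 0, -3, 0, 0, 0], [-20, 0, -3, 0, 0, 0]]

```text
time: 14.8
tool_pos: [299.5, 153.2, 257.7]
tcp_rot: [-179.8, -0.1, -22.0]
ft_force: [-0.0, -1.2, 0.8]
finger_gap: 68.4
grip_force: 0.0
```

```bash
python3 - <<'E'
from h import *; from bench import sensors,optics
S=sensors.sense(); st(S)
t=optics.snapshot("top"); d=optics.snapshot("side"); pickle.dump(t,open("top2.pkl","wb"))
a=cv2.resize(t["pixels"][205:290,185:345,::-1],None,fx=4.9,fy=3.5,interpolation=2); b=cv2.resize(d["pixels"][220:320,270:400,::-1],None,fx=2.9,fy=2.9,interpolation=2)
cv2.imwrite("pics/f.png",np.vstack([a,np.pad(b,((0,0),(0,a.shape[1]-b.shape[1]),(0,0)))]))
E
```

```text
t 14.8 tcp [299.45 153.2  257.74] rot [-1.7979e+02 -1.3000e-01 -2.2000e+01] F along,across,z -1.22 -0.23 0.77 M [-0.015 -0.018  0.044] gap 68.4 grip 0.0 j6 130.3
```

View pics/f.png

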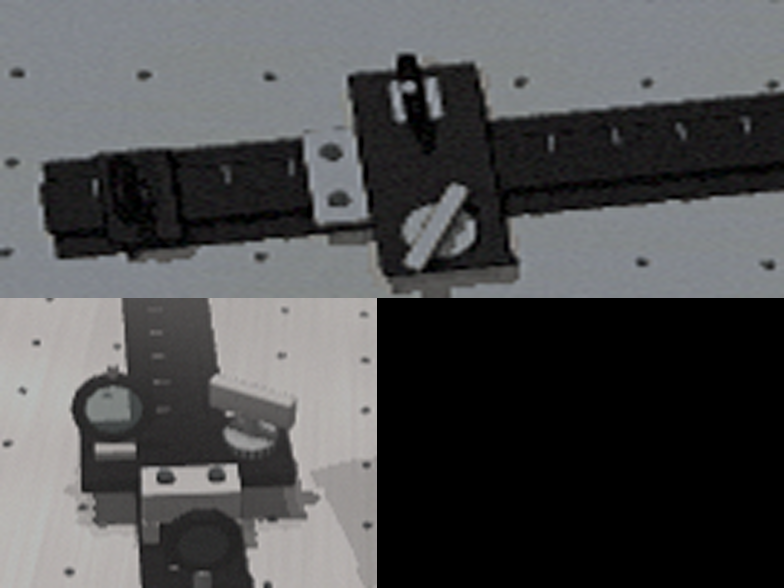

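The picture shows the carrier flush against the stop (at about (360,170) in the crop). The bar has turned clockwise, and the robot is clear. I'll let the arm settle and hand in.

Emit:
play_rows:
  motion:
    - [[0, 0, 0, 0, 0, 0], [0, 0, 0, 0, 0, 0], [0, 0, 0, 0, 0, 0]]

```text
time: 15.2
tool_pos: [302.6, 150.9, 255.3]
tcp_rot: [179.9, 0.1, -22.3]
ft_force: [0.9, -0.0, -0.1]
finger_gap: 68.4
grip_force: 0.0
```

```bash
python3 -c "
from bench import job
print(job.hand_in())"
```

```text
the job is handed in; nothing more can be done
None
```

I handed the job in with no verdict returned: the carrier is flush against the stop, held there at an estimated 5–7 N while the clutch slipped about 7–15° (inferred from wrist torque and tool angle), and the gripper is open and clear.

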